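Fold away the packing-table fence

ROBOT

A 6-joint arm with a two-finger parallel gripper is mounted at the origin on a cart in front of the work surface, level with it; the furniture and walls round the work are solid. World frame = base frame: x ahead of the robot, y to its left, z up, the work surface at z = 0. Lengths are in mm, angles in rad, forces in N, time in s.
With the tool pointing down it reaches from about 275 to 750 mm from the base axis. Payload 10.2 kg.
Tool frame: the origin (TCP) lies midway between the tips of the shut fingers; the grasp point (between the pads) lies grip_depth behind it (grip_depth is the distance from the TCP to the grasp point, in mm); z points along the fingers, y is the line along which they close (so a half turn about z gives the same grasp; the last joint's range is limited). The gripper opens to 85 mm and grips with 20 to 120 N. Pads are 22 mm wide; open, the fingers measure 114 mm over their backs; the gripper's body (76 mm by 85 mm) begins 54 mm behind the grasp point. The pads swing forward as they close: fully open they stand 13 mm farther back than shut.
Start: joints at [0.914, 0.313, 1.498, -0, 1.331, -0.223], TCP at [220.682, 476.372, 231.294] pointing down, gripper open.
Joint ranges: [-2.94, 2.94], [-0.97, 2.17], [0.19, 2.56], [-1.23, 4.37], [0.02, 3.11], [-2.88, 2.88]. Speed limits (rad/s): [2.39, 2.39, 3.01, 3.14, 3.14, 3.14].

INTERFACE

Orientations are given as a unit quaternion [w, x, y, z].
In Python, from rig import * gives the robot as it stands.
- The arm moves only by the tool servo_tool, never from a script. Its argument "commands" is a list of rows, each a list of 3 entries, a list of its own where there are three numbers: the gripper command: -1 is fully open, 1 is shut, values between are in proportion, then the shift along the tool's x, y, z in m, then the turn, a rotation vector about the tool's x, y, z in units of 6 degrees (1.0 is 6 degrees). In form: [[grip, [dx, dy, dz], [ax, ay, az]], ...]. A call has 1 to 10 rows; each row shifts and turns the commanded pose from where the row before left it, along the tool's axes as they then stand; what a row does not reach is not made up. A row lasts 1/12 s, in which the tool goes at most 41.7 mm and 7.16 degrees, less where a joint would pass 70% of its speed; a pose out of reach is approached as far as the arm can. A call is refused whole if a number of a shift passes 0.0417 or a number of a turn 1, either way. A call with a gripper value outside its range is refused whole. The fingers move at their own pace and stop on an object; "squeeze" is the grip in N (left out, the last holds). Time passes only in rows, so rows that do not move let the fingers close. It gives the time, the measured TCP pose, the force, the opening and the grip force at its end, in the units of the state.
- sense(): the state, without advancing time (a new reading comes with each control period).
- capture(name): name is "side" or "top" or "wrist"; returns a dict with "pixels" (384x512x3 uint8, red, green, blue), "z_map" (384x512 float32, mm along the optical axis (not along the pixel's ray), 0 where there is no reading), "fx", "fy", "cx", "cy" (pixels), "rvec" (rotation vector, rad) and "tvec" (3), from world to camera coordinates, as OpenCV has them; the wrist camera has in their place "T_tool_cam" (4x4, takes a point from camera to tool coordinates, whose origin is the TCP and whose axes are the flange's). Camera axes: x right, y down, z forward; pixel columns grow to the right and rows downward; lengths in mm; the calibration is good to about 2 mm. A picture is of the moment at which its call begins: read the wrist's pose just before it.
- finish_job(): hands the job in; it is judged then, once.
The state is a dict: "time_s": time; "joints": joint angles; "dq": joint speeds; "tau": joint torques, N m; "eef_pos": TCP position; "ee_rot": TCP orientation; "force": force on the tool from outside, world axes, zero at the start; "wrist_torque": the same for the moment, N m; "grip_width": opening from 0.0 (shut) to 1.0 (fully open); "grip_force": force on a finger pad.
Only numpy, scipy, OpenCV 4.12 (cv2) and the standard library are available. Lean on these libraries where they do the work, as an engineer would, in place of code of your own. Each camera call takes 0.05 s, during which the arm holds its last target. There are 200 camera calls.

TASK

Fold the jointed plywood fence on the packing table away. First fold its outer leaf right back flat against the inner leaf while the inner leaf still stands out over the table; only then swing the two together flat against the fixed board. Do not disturb the tape roll, the card bundle and the card box beside it, and let go at the end.

Things in the scene. Friction and masses are not known exactly. Their poses are not given: they have to be found in the camera images.
- inner_leaf (a joint): hinge angle between fixed board and inner leaf: 0 = flat against the board (stop), 1.57 = square to it; range 0 to 1.75, starts 1.25 to 1.6. From above, clockwise as the value falls. Friction 0.4 N m, stays where left. Inner leaf: upright plywood, 146 mm long, 12 thick, top 60 mm over the table, foot 4 mm clear of it.
- outer_leaf (a joint): hinge angle between inner and outer leaf: 0 = folded back flat on the inner leaf (stop), 3.14 = in line; range 0 to 3.0, starts 2.2 to 2.75. From above, anticlockwise as the value falls, round the side of the inner leaf away from the fixed board. Friction 0.12 N m, stays where left. Outer leaf: plywood, 114 mm long, 12 thick, same height.
- inner_knob (a point): centre of the round upright wooden grip (20 mm diameter) on top of the inner leaf, near its end at the second hinge, 138 mm from the first hinge. The grip stands from 60 to 110 mm over the table, this point is 88 mm up. It turns freely on its pin, so it can be pinched from above at any yaw and need not be turned.
- outer_knob (a point): centre of the like grip (20 mm diameter, 60 to 110 mm over the table, this point 88 mm up, free-turning) on top of the outer leaf near its free end, 106 mm from the second hinge. With all folded it stands 90 mm from the other grip.
- first_hinge (a point): point on the axis of the first hinge (fixed board to inner leaf), 60 mm over the table. From here the fixed board, screwed to the table, runs 172 mm along this point's own -x axis, roughly towards the robot; it is 12 mm thick and 60 mm high, with small steel brackets on the side away from the leaves. The point does not move.
- second_hinge (a point): point on the axis of the second hinge (inner to outer leaf), 60 mm over the table, 155 mm from the first hinge. It moves with the inner leaf.
- tape: bystander, loose: roll of cellophane tape lying flat, 92 mm across, 19 mm high; origin at the centre of its underside. It lies where the fence would sweep if swung in unfolded, but clear of the folded pair.
- cards: bystander, loose: banded bundle of printed cards, 72 x 101 x 12 mm, behind the fixed board; origin at the centre of its underside
- box: bystander, loose: small card box with a dark lid, 58 x 96 x 31 mm, behind the fixed board; origin at the centre of its underside

How it is judged:
By the outcome, as a careful person would: the job done as asked, in the order asked, and still so for the second after the job is handed in, with the robot touching nothing.
It also fails if it takes over 54 s, if anything falls off the work surface, if the arm or the gripper's body presses on something with over 40 N, if the wrist force passes 120 N, or if a joint passes its speed limit or range.

## Working session

There is one attempt and no reset: what is moved stays moved. The work goes in short steps, Python scripts to look and compute and a tool call to move; the robot and the scene stay as the last step left them, time stands still between calls to the robot, and variables do not carry over. Pictures are saved under pics/ and viewed, at most 10 in all, crops included, and the job is handed in when it is done.

Besides the shell and the picture viewer there is one more tool, called after "Emit:" as a command line: name --argument value ..., lists and objects as JSON in quotes. servo_tool: Moves the arm, as the interface text tells. Its arguments: {"type":"object","properties":{"commands":{"type":"array"},"squeeze":{"type":"number"}},"required":["commands"]}

```bash
mkdir -p pics; ls; python3 - <<'E'
from rig import *
import cv2,numpy as np
s=sense();print({k:np.round(v,3) for k,v in s.items()})
for n in("top","side"):
    c=capture(n);np.savez(f"pics/{n}.npz",**c);cv2.imwrite(f"pics/{n}0.png",c["pixels"][:,:,::-1])
    R=cv2.Rodrigues(np.array(c["rvec"]))[0];print(n,c["fx"],c["fy"],c["cx"],c["cy"],-R.T@c["tvec"],R[2])
E
```

```text
pics
{'time_s': np.float64(0.0), 'joints': array([ 0.914,  0.313,  1.498,  0.   ,  1.331, -0.223]), 'dq': array([-0.001, -0.001,  0.001, -0.001,  0.001, -0.001]), 'tau': array([-0.0000e+00, -4.1227e+01, -2.5974e+01, -0.0000e+00,  4.0000e-03,
       -0.0000e+00]), 'eef_pos': array([220.524, 476.17 , 230.727]), 'ee_rot': array([-0.   ,  0.215,  0.977, -0.001]), 'force': array([0.007, 0.03 , 0.441]), 'wrist_torque': array([ 0.022,  0.007, -0.034]), 'grip_force': np.float64(0.0), 'grip_width': np.float64(1.0)}
top 486.8769021618952 486.8769021618952 257.2102768216483 194.02507632953797 [ 391.11179134  155.915443   1004.04898514] [ 0.13919511  0.00203793 -0.99026288]
side 415.56467327237226 415.56467327237226 262.819610362727 197.20088935988798 [ 484.5567365  -627.29883328  435.23430127] [ 0.01251201  0.90285302 -0.42976723]
```

View pics/top0.png

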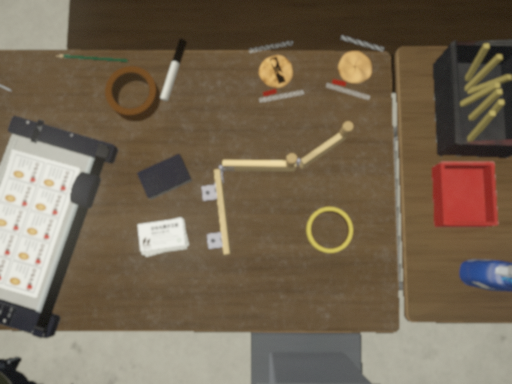

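View pics/side0.png

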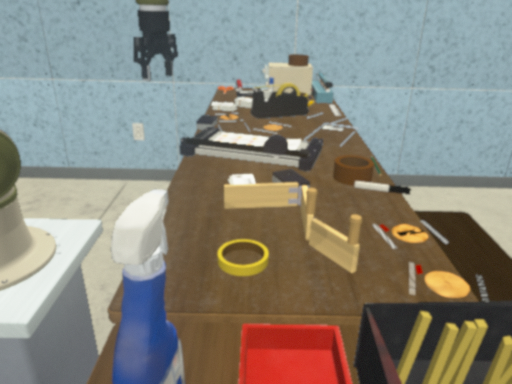

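The top view shows the first hinge at about (220,168), with the board running down to (227,253). The second hinge is at (299,163), and the knobs are at (291,159) and (348,126). In the side view the knob tops are at about (309,190) and (355,218). The tape is the yellow ring at (330,230).

```bash
cat > h.py <<'E'
import cv2,numpy as np
def cam(c):
    R=cv2.Rodrigues(np.array(c["rvec"],float))[0];t=np.array(c["tvec"],float).ravel();return R,t
def ray(c,u,v):
    R,t=cam(c);d=R.T@np.array([(u-c["cx"])/c["fx"],(v-c["cy"])/c["fy"],1]);return -R.T@t,d
def onz(c,u,v,z):
    o,d=ray(c,u,v);return o+d*(z-o[2])/d[2]
def proj(c,p):
    R,t=cam(c);q=R@np.array(p)+t;return c["fx"]*q[0]/q[2]+c["cx"],c["fy"]*q[1]/q[2]+c["cy"]
def cloud(c):
    R,t=cam(c);z=c["z_map"];v,u=np.mgrid[:z.shape[0],:z.shape[1]]
    q=np.stack([(u-c["cx"])/c["fx"]*z,(v-c["cy"])/c["fy"]*z,z],-1);return (q-t)@R
def wood(c):
    h=cv2.cvtColor(c["pixels"],cv2.COLOR_RGB2HSV).astype(int)
    return (h[...,2]>130)&(h[...,1]>50)&(h[...,1]<150)&(h[...,0]<32)
def tri(c1,p1,c2,p2):
    o1,d1=ray(c1,*p1);o2,d2=ray(c2,*p2)
    s=np.linalg.lstsq(np.stack([d1,-d2],1),o2-o1,rcond=None)[0];a,b=o1+s[0]*d1,o2+s[1]*d2
    return (a+b)/2,np.linalg.norm(a-b)
E
python3 - <<'E'
from h import *
t=dict(np.load("pics/top.npz"));s=dict(np.load("pics/side.npz"))
for n,c in(("top",t),("side",s)):
    P=cloud(c);ok=c["z_map"]>0
    roi=ok&(P[...,0]>150)&(P[...,0]<620)&(P[...,1]>-100)&(P[...,1]<350)
    for lo,hi in((45,75),(84,130)):
        m=(roi&(P[...,2]>lo)&(P[...,2]<hi)).astype(np.uint8)
        k,l,st,ce=cv2.connectedComponentsWithStats(m)
        for i in range(1,k):
            if st[i,4]>8:
                q=P[l==i];print(n,lo,st[i],np.round(q.mean(0)),np.round(q.min(0)),np.round(q.max(0)))
for name,u,v,z in(("h1",220,168,60),("bend",227,253,60),("h2",299,163,60),("ik",291,159,110),("ok",348,126,110),("tape",330,230,10)):
    print(name,np.round(onz(t,u,v,z)))
for a,b in(((291,159),(309,188)),((348,126),(355,217))): print(tri(t,a,s,b))
def up(c,x0,y0,x1,y1,n,z=5): cv2.imwrite(n,cv2.resize(c["pixels"][y0:y1,x0:x1,::-1],None,fx=z,fy=z,interpolation=cv2.INTER_CUBIC))
up(t,205,110,365,260,"pics/topc.png",4);up(s,215,170,375,280,"pics/sidec.png",5)
E
```

```text
top 45 [ 214  147  116  108 1254] [545. 173.  58.] [407.  15.  45.] [619. 244.  73.]
top 84 [287 154  11  12 108] [583.  93. 107.] [575.  83.  85.] [594. 102. 114.]
side 45 [ 224  183  109   58 1062] [537. 163.  56.] [409.  15.  45.] [620. 242.  75.]
side 84 [306 188  11  17 158] [585.  88. 100.] [576.  82.  84.] [596. 102. 112.]
h1 [575. 232.  60.]
bend [409. 215.  60.]
h2 [586.  76.  60.]
ik [583.  95. 110.]
ok [648. -13. 110.]
tape [457.   9.  10.]
(array([582.35353232,  95.04573884, 113.10268634]), np.float64(0.6605877661308086))
(array([647.97923723, -13.28950278, 110.05980281]), np.float64(0.8332601204050764))
```

View pics/topc.png

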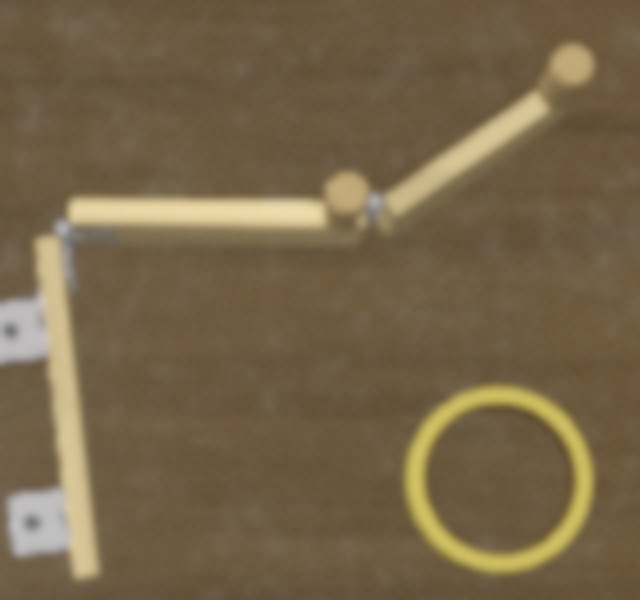

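View pics/sidec.png

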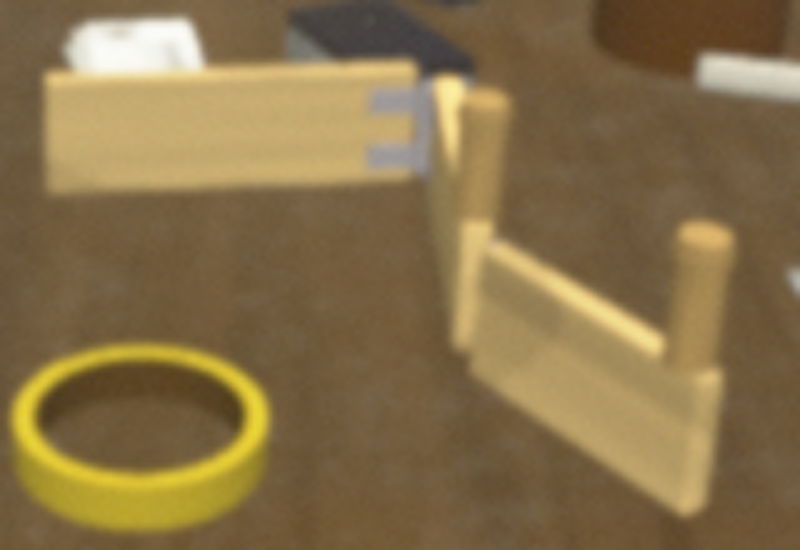

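The crops put the h1 pin at (220.8,167), the h2 pin at (298.8,161.8) and the knob tops at (291.8,158) and (348,126.2). In the world frame that is h1≈(577,230.5), h2≈(588.5,76.5) and outer knob≈(648,-13), with the tops triangulated at about 110 high. The lengths of 154 and 107 agree with the text. I'll turn the tool first, so that tool y = world +x and tool x = world +y.

Emit:
servo_tool --commands '[[-1, [0, 0, 0], [0, 0, 1]], [-1, [0, 0, 0], [0, 0, 1]], [-1, [0, 0, 0], [0, 0, 1]], [-1, [0, 0, 0], [0, 0, 1]], [-1, [0, 0, 0], [0, 0, 1]], [-1, [0, 0, 0], [0, 0, 1]], [-1, [0, 0, 0], [0, 0, 1]], [-1, [0, 0, 0], [0, 0, 1]], [-1, [0, 0, 0], [0, 0, 1]], [-1, [0, 0, 0], [0, 0, 1]]]' --squeeze 30

```text
time_s: 0.93
eef_pos: [220.6, 476.2, 230.9]
ee_rot: [0.0, 0.677, 0.736, -0.0]
force: [-0.1, 0.5, -0.5]
grip_width: 0.996
grip_force: 0.0
```

```bash
python3 -c "
import rig;print([ (k,getattr(rig,k)) for k in dir(rig) if not k.startswith('_')])
from scipy.spatial.transform import Rotation as R
s=rig.sense();q=s['ee_rot'];print(s['time_s'],s['eef_pos'],R.from_quat([*q[1:],q[0]]).as_matrix().round(3),s['joints'])"
```

```text
[('PlanningError', <class 'rig.PlanningError'>), ('capture', <function make.<locals>.drawn_camera at 0x7f23298b8180>), ('finish_job', <function connect.<locals>.done at 0x7f232982b880>), ('grip_depth', 18.700000000000003), ('sense', <function make.<locals>.<lambda> at 0x7f23298b8680>)]
0.9333 [220.57987423 476.23736191 230.93532837] [[-0.085  0.996 -0.001]
 [ 0.996  0.085 -0.001]
 [-0.001 -0.001 -1.   ]] [9.13594958e-01 3.13261714e-01 1.49816110e+00 3.64452900e-06
 1.33100709e+00 8.28989737e-01]
```

Emit:
servo_tool --commands '[[-1, [0, 0, 0], [0, 0, 0.81]], [-1, [-0.03, 0.026, 0], [0, 0, 0]], [-1, [-0.03, 0.026, 0], [0, 0, 0]], [-1, [-0.03, 0.026, 0], [0, 0, 0]], [-1, [-0.03, 0.026, 0], [0, 0, 0]], [-1, [-0.03, 0.026, 0], [0, 0, 0]], [-1, [-0.03, 0.026, 0], [0, 0, 0]], [-1, [-0.03, 0.026, 0], [0, 0, 0]], [-1, [-0.03, 0.026, 0], [0, 0, 0]], [-1, [-0.03, 0.026, 0], [0, 0, 0]]]'

```text
time_s: 1.77
eef_pos: [456.8, 205.8, 231.2]
ee_rot: [-0.0, 0.705, 0.709, -0.0]
force: [0.4, -0.0, 0.0]
grip_width: 1.004
grip_force: 0.0
```

Emit:
servo_tool --commands '[[-1, [-0.03, 0.026, 0], [0, 0, 0]], [-1, [-0.03, 0.026, 0], [0, 0, 0]], [-1, [-0.03, 0.026, 0], [0, 0, 0]], [-1, [-0.03, 0.026, 0], [0, 0, 0]], [-1, [-0.03, 0.026, 0], [0, 0, 0]], [-1, [-0.03, 0.026, 0], [0, 0, 0]], [-1, [-0.03, 0.026, 0], [0, 0, 0]], [-1, [0, 0, 0], [0, 0, 0]], [-1, [0, 0, 0], [0, 0, 0]]]'

```text
time_s: 2.52
eef_pos: [639.5, -3.2, 229.8]
ee_rot: [-0.001, 0.706, 0.708, -0.001]
force: [-0.9, 0.7, -0.0]
grip_width: 0.997
grip_force: 0.0
```

```bash
cat > w.py <<'E'
from rig import *
from h import *
from scipy.spatial.transform import Rotation as Ro
def wcloud():
    s=sense();q=s["ee_rot"];R=Ro.from_quat([*q[1:],q[0]]).as_matrix();c=capture("wrist")
    z=c["z_map"];v,u=np.mgrid[:z.shape[0],:z.shape[1]]
    p=np.stack([(u-c["cx"])/c["fx"]*z,(v-c["cy"])/c["fy"]*z,z],-1)
    T=np.array(c["T_tool_cam"]);return c,((p@T[:3,:3].T+T[:3,3])@R.T+s["eef_pos"]),z>0
E
python3 - <<'E'
from w import *
c,P,ok=wcloud();cv2.imwrite("pics/w1.png",c["pixels"][:,:,::-1])
m=(ok&(P[...,2]>95)&(P[...,2]<125)).astype(np.uint8)
k,l,st,_=cv2.connectedComponentsWithStats(m)
for i in range(1,k):
    if st[i,4]>100:
        q=P[l==i];t=q[q[:,2]>np.percentile(q[:,2],90)-4];print(st[i],t.mean(0).round(1),((t.max(0)+t.min(0))/2).round(1),np.ptp(t,axis=0).round(1))
E
```

```text
[180  62  25  27 505] [587.4  93.5 109.4] [586.8  93.5 109.3] [19.2 19.2  5.6]
[252 182  22  22 363] [649.4 -12.5 109.4] [649.1 -12.8 108.9] [19.4 19.   5. ]
```

The wrist depth puts the outer knob at (649,-12.7), top at 109, 19 mm across, which agrees with the first measurement. I'll descend and pinch it.

Emit:
servo_tool --commands '[[-1, [-0.0095, 0.0095, 0.02], [0, 0, 0]], [-1, [0, 0, 0.028], [0, 0, 0]], [-1, [0, 0, 0.028], [0, 0, 0]], [-1, [0, 0, 0.028], [0, 0, 0]], [-1, [0, 0, 0.028], [0, 0, 0]], [-1, [0, 0, 0.028], [0, 0, 0]], [-1, [0, 0, 0], [0, 0, 0]]]'

```text
time_s: 3.15
eef_pos: [645.3, -9.2, 66.1]
ee_rot: [-0.004, 0.705, 0.709, -0.003]
force: [-1.2, -0.2, -1.1]
grip_width: 1.0
grip_force: 0.0
```

Emit:
servo_tool --commands '[[1, [0, 0, 0], [0, 0, 0]], [1, [0, 0, 0], [0, 0, 0]], [1, [0, 0, 0], [0, 0, 0]], [1, [0, 0, 0], [0, 0, 0]], [1, [0, 0, 0], [0, 0, 0]], [1, [0, 0, 0], [0, 0, 0]], [1, [0, 0, 0], [0, 0, 0]], [1, [0, 0, 0], [0, 0, 0]]]' --squeeze 30

```text
time_s: 3.82
eef_pos: [649.0, -11.1, 72.1]
ee_rot: [0.001, 0.705, 0.709, 0.0]
force: [-1.2, -0.5, 5.6]
grip_width: 0.221
grip_force: 29.8
```

```bash
python3 - <<'E'
import numpy as np
a=np.radians(np.linspace(-56.2,84.7,19));p=np.c_[589.5+107*np.cos(a),76.5+107*np.sin(a)]
print(p.round(1));print("tool x,y:",np.diff(p,axis=0)[:,::-1].round(1).tolist())
E
```

```text
[[649.  -12.4]
 [660.6  -3.5]
 [670.8   6.9]
 [679.5  18.7]
 [686.6  31.5]
 [691.8  45.1]
 [695.1  59.3]
 [696.5  73.9]
 [695.8  88.5]
 [693.2 102.8]
 [688.7 116.7]
 [682.3 129.8]
 [674.1 142. ]
 [664.4 152.9]
 [653.3 162.4]
 [641.  170.3]
 [627.8 176.4]
 [613.8 180.7]
 [599.4 183. ]]
tool x,y: [[8.9, 11.6], [10.4, 10.2], [11.7, 8.7], [12.8, 7.0], [13.6, 5.2], [14.2, 3.3], [14.5, 1.4], [14.6, -0.6], [14.4, -2.6], [13.9, -4.6], [13.1, -6.4], [12.1, -8.1], [10.9, -9.7], [9.5, -11.1], [7.9, -12.3], [6.1, -13.3], [4.3, -14.0], [2.3, -14.4]]
```

Emit:
servo_tool --commands '[[1, [0.0045, 0.0058, 0], [0, 0, 0]], [1, [0.0045, 0.0058, 0], [0, 0, 0]], [1, [0.0104, 0.0102, 0], [0, 0, 0]], [1, [0.0117, 0.0087, 0], [0, 0, 0]], [1, [0.0128, 0.007, 0], [0, 0, 0]], [1, [0.0136, 0.0052, 0], [0, 0, 0]], [1, [0.0142, 0.0033, 0], [0, 0, 0]], [1, [0.0145, 0.0014, 0], [0, 0, 0]], [1, [0.0146, -0.0006, 0], [0, 0, 0]], [1, [0, 0, 0], [0, 0, 0]]]'

```text
time_s: 4.65
eef_pos: [695.8, 92.9, 72.2]
ee_rot: [0.001, 0.705, 0.71, 0.001]
force: [0.4, 1.6, 5.8]
grip_width: 0.22
grip_force: 30.0
```

Emit:
servo_tool --commands '[[1, [0.0144, -0.0026, 0], [0, 0, 0]], [1, [0.0139, -0.0046, 0], [0, 0, 0]], [1, [0.0131, -0.0064, 0], [0, 0, 0]], [1, [0.0121, -0.0081, 0], [0, 0, 0]], [1, [0.0109, -0.0097, 0], [0, 0, 0]], [1, [0.0095, -0.0111, 0], [0, 0, 0]], [1, [0.0079, -0.0123, 0], [0, 0, 0]], [1, [0.006, -0.0133, 0], [0, 0, 0]], [1, [0, 0, 0], [0, 0, 0]], [1, [0, 0, 0], [0, 0, 0]]]'

```text
time_s: 5.48
eef_pos: [626.4, 179.2, 72.3]
ee_rot: [0.0, 0.705, 0.709, 0.001]
force: [0.3, 5.4, 6.0]
grip_width: 0.218
grip_force: 30.0
```

```bash
python3 - <<'E'
from rig import *
from h import *
s=sense();print(s["eef_pos"].round(1),s["force"].round(1))
c=capture("top");np.savez("pics/top2.npz",**c);cv2.imwrite("pics/top2.png",cv2.resize(c["pixels"][90:270,190:390,::-1],None,fx=3,fy=3,interpolation=cv2.INTER_CUBIC))
E
```

```text
[626.4 179.2  72.3] [0.3 5.4 6. ]
```

View pics/top2.png

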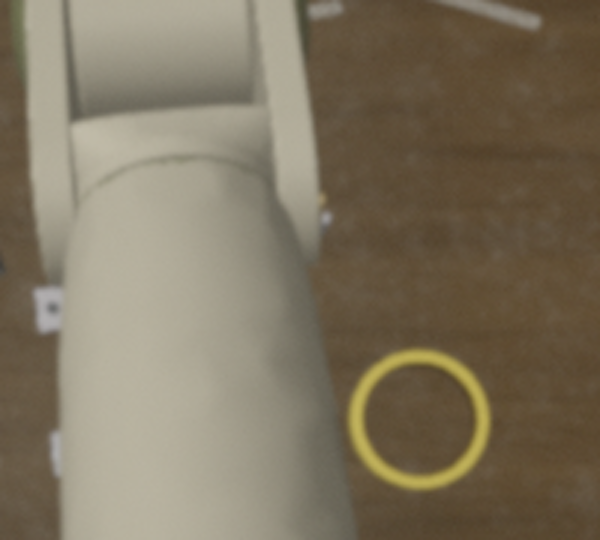

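The arm hides the fence in this view, but the h2 pin shows at about (298.7,162.7), so the inner leaf has barely moved. I'll close the last bit of the fold.

Emit:
servo_tool --commands '[[1, [0.002, -0.007, 0], [0, 0, 0]], [1, [0.0015, -0.007, 0], [0, 0, 0]], [1, [0.001, -0.006, 0], [0, 0, 0]], [1, [0.0005, -0.004, 0], [0, 0, 0]], [1, [0, 0, 0], [0, 0, 0]], [1, [0, 0, 0], [0, 0, 0]]]'

```text
time_s: 6.03
eef_pos: [602.7, 184.5, 72.3]
ee_rot: [-0.0, 0.705, 0.709, 0.002]
force: [0.1, 8.1, 7.5]
grip_width: 0.219
grip_force: 30.1
```

Emit:
servo_tool --commands '[[1, [0, -0.002, 0], [0, 0, 0]], [1, [0, -0.002, 0], [0, 0, 0]], [1, [0, 0, 0], [0, 0, 0]], [1, [0, 0, 0], [0, 0, 0]]]'

```text
time_s: 6.37
eef_pos: [599.5, 184.2, 72.4]
ee_rot: [0.0, 0.705, 0.709, 0.002]
force: [3.3, 8.3, 5.7]
grip_width: 0.222
grip_force: 29.9
```

```bash
python3 - <<'E'
from w import *
s=sense();print(s["eef_pos"].round(1),s["force"].round(1))
c,P,ok=wcloud();cv2.imwrite("pics/w2.png",c["pixels"][:,:,::-1])
m=(ok&(P[...,2]>98)&(P[...,2]<115)&(P[...,0]>540)).astype(np.uint8)
k,l,st,_=cv2.connectedComponentsWithStats(m)
for i in range(1,k):
    if st[i,4]>60:
        q=P[l==i];print(st[i],q.mean(0).round(1),((q.max(0)+q.min(0))/2).round(1),np.ptp(q,axis=0).round(1))
E
```

```text
[599.5 184.2  72.4] [3.3 8.3 5.7]
[ 197  253  112   58 3141] [600.1 187.4 107.6] [600.1 184.7 106.5] [46.  24.9 17. ]
```

View pics/w2.png

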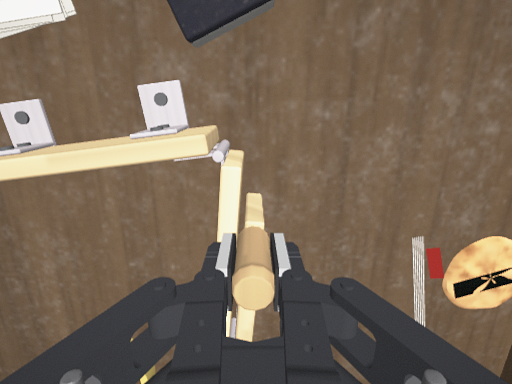

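The wrist view shows the outer leaf nearly flat on the inner one, with a gap of about 6 px (around 3 mm) near (244,200). I'll press a bit more, watching for the stop.

Emit:
servo_tool --commands '[[1, [0, -0.0015, 0], [0, 0, 0]], [1, [0, 0, 0], [0, 0, 0]], [1, [0, 0, 0], [0, 0, 0]]]'

```text
time_s: 6.67
eef_pos: [598.3, 183.9, 72.4]
ee_rot: [0.001, 0.705, 0.709, 0.002]
force: [5.2, 6.1, 6.2]
grip_width: 0.218
grip_force: 30.0
```

Emit:
servo_tool --commands '[[1, [0, -0.0015, 0], [0, 0, 0]], [1, [0, 0, 0], [0, 0, 0]], [1, [0, 0, 0], [0, 0, 0]]]'

```text
time_s: 6.92
eef_pos: [597.0, 183.5, 72.4]
ee_rot: [0.001, 0.705, 0.709, 0.002]
force: [5.7, 5.3, 3.5]
grip_width: 0.221
grip_force: 29.9
```

Emit:
servo_tool --commands '[[1, [0, -0.0015, 0], [0, 0, 0]], [1, [0, 0, 0], [0, 0, 0]], [1, [0, 0, 0], [0, 0, 0]]]'

```text
time_s: 7.17
eef_pos: [595.6, 183.1, 72.3]
ee_rot: [0.001, 0.705, 0.709, 0.002]
force: [5.8, 3.0, 4.1]
grip_width: 0.22
grip_force: 29.9
```

```bash
python3 - <<'E'
from w import *
c,P,ok=wcloud();cv2.imwrite("pics/w3.png",cv2.resize(c["pixels"][130:350,150:350,::-1],None,fx=2.5,fy=2.5))
E
```

```text
(no output)
```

View pics/w3.png

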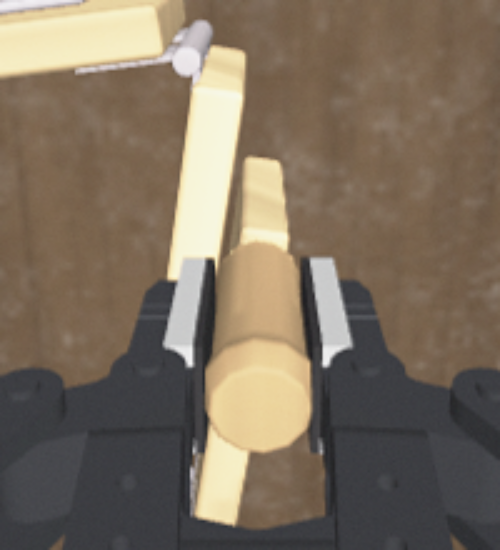

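```bash
python3 - <<'E'
from w import *
c,P,ok=wcloud()
h=cv2.cvtColor(c["pixels"],cv2.COLOR_RGB2HSV)
m=ok&(abs(P[...,2]-60)<2.5)&(P[...,0]>560)&(P[...,0]<625)&(P[...,1]<235)&(P[...,1]>80)&(h[...,2]>120)&(h[...,1]>40)
q=P[m]
for y0 in range(100,232,6):
    r=q[(q[:,1]>=y0)&(q[:,1]<y0+6)]
    if len(r)>5:
        x=np.sort(r[:,0]);g=np.where(np.diff(x)>1.2)[0]
        print(y0,len(r),[(round(a[0],1),round(a[-1],1)) for a in np.split(x,g+1)])
E
```

```text
106 109 [(np.float64(580.1), np.float64(591.8))]
112 128 [(np.float64(580.2), np.float64(592.4))]
118 130 [(np.float64(581.7), np.float64(593.8))]
124 128 [(np.float64(582.5), np.float64(594.4))]
130 60 [(np.float64(583.2), np.float64(591.8))]
136 8 [(np.float64(584.0), np.float64(585.4))]
178 32 [(np.float64(574.4), np.float64(577.0)), (np.float64(586.4), np.float64(587.3)), (np.float64(605.5), np.float64(606.3))]
184 110 [(np.float64(575.0), np.float64(577.2)), (np.float64(586.5), np.float64(594.9)), (np.float64(596.7), np.float64(605.0))]
190 96 [(np.float64(576.5), np.float64(578.0)), (np.float64(587.8), np.float64(588.4)), (np.float64(592.5), np.float64(603.2))]
196 38 [(np.float64(577.2), np.float64(579.2)), (np.float64(588.4), np.float64(589.6))]
202 36 [(np.float64(578.0), np.float64(580.0)), (np.float64(589.6), np.float64(590.3))]
208 40 [(np.float64(578.8), np.float64(580.8)), (np.float64(590.3), np.float64(591.4))]
214 42 [(np.float64(580.0), np.float64(582.0)), (np.float64(591.4), np.float64(592.0))]
220 40 [(np.float64(580.8), np.float64(582.6)), (np.float64(588.6), np.float64(588.6)), (np.float64(591.4), np.float64(592.6))]
226 23 [(np.float64(560.1), np.float64(564.0)), (np.float64(582.0), np.float64(587.6)), (np.float64(589.2), np.float64(590.3))]
```

The leaves are parallel (slopes of about 0.14 each), and the inner leaf has started to swing, so the fold is on its stop. Next I'll swing both about h1.

```bash
python3 - <<'E'
import numpy as np
a=np.radians(np.linspace(-69.6,-150,19));p=np.c_[578+50.2*np.cos(a),230.3+50.2*np.sin(a)]
print(p[[0,9,18]].round(1));print("tool x,y:",np.diff(p,axis=0)[:,::-1].round(1).tolist())
E
```

```text
[[595.5 183.2]
 [561.  183.1]
 [534.5 205.2]]
tool x,y: [[-1.2, -3.7], [-0.9, -3.8], [-0.6, -3.9], [-0.3, -3.9], [-0.0, -3.9], [0.3, -3.9], [0.6, -3.9], [0.9, -3.8], [1.2, -3.7], [1.5, -3.6], [1.7, -3.5], [2.0, -3.4], [2.3, -3.2], [2.5, -3.0], [2.7, -2.8], [2.9, -2.6], [3.1, -2.3], [3.3, -2.1]]
```

Emit:
servo_tool --commands '[[1, [-0.0012, -0.0037, 0], [0, 0, 0]], [1, [-0.0009, -0.0038, 0], [0, 0, 0]], [1, [-0.0006, -0.0039, 0], [0, 0, 0]], [1, [-0.0003, -0.0039, 0], [0, 0, 0]], [1, [0, -0.0039, 0], [0, 0, 0]], [1, [0.0003, -0.0039, 0], [0, 0, 0]], [1, [0.0006, -0.0039, 0], [0, 0, 0]], [1, [0.0009, -0.0038, 0], [0, 0, 0]], [1, [0.0012, -0.0037, 0], [0, 0, 0]], [1, [0, 0, 0], [0, 0, 0]]]' --squeeze 40

```text
time_s: 8.1
eef_pos: [561.2, 183.5, 72.5]
ee_rot: [0.001, 0.705, 0.709, 0.003]
force: [7.1, 6.8, 3.5]
grip_width: 0.215
grip_force: 39.1
```

Emit:
servo_tool --commands '[[1, [0.0015, -0.0036, 0], [0, 0, 0]], [1, [0.0017, -0.0035, 0], [0, 0, 0]], [1, [0.002, -0.0034, 0], [0, 0, 0]], [1, [0.0023, -0.0032, 0], [0, 0, 0]], [1, [0.0025, -0.003, 0], [0, 0, 0]], [1, [0.0027, -0.0028, 0], [0, 0, 0]], [1, [0, 0, 0], [0, 0, 0]], [1, [0, 0, 0], [0, 0, 0]]]'

```text
time_s: 8.77
eef_pos: [542.0, 195.5, 72.4]
ee_rot: [0.002, 0.705, 0.709, 0.003]
force: [6.8, 1.5, 3.5]
grip_width: 0.216
grip_force: 39.2
```

Emit:
servo_tool --commands '[[1, [0.0029, -0.0026, 0], [0, 0, 0]], [1, [0.0031, -0.0023, 0], [0, 0, 0]], [1, [0.003, -0.0021, 0], [0, 0, 0]], [1, [0, 0, 0], [0, 0, 0]], [1, [0, 0, 0], [0, 0, 0]]]'

```text
time_s: 9.18
eef_pos: [534.9, 204.0, 72.4]
ee_rot: [0.002, 0.705, 0.709, 0.002]
force: [6.1, -0.4, 4.8]
grip_width: 0.214
grip_force: 39.3
```

Emit:
servo_tool --commands '[[1, [0.0015, -0.0005, 0], [0, 0, 0]], [1, [0.0015, -0.0005, 0], [0, 0, 0]], [1, [0, 0, 0], [0, 0, 0]], [1, [0, 0, 0], [0, 0, 0]]]'

```text
time_s: 9.52
eef_pos: [534.6, 205.0, 72.4]
ee_rot: [0.003, 0.705, 0.709, 0.001]
force: [10.7, -12.3, 4.3]
grip_width: 0.216
grip_force: 39.3
```

```bash
python3 - <<'E'
from w import *
s=sense();print(s["eef_pos"].round(1),s["force"].round(1))
c,P,ok=wcloud();cv2.imwrite("pics/w4.png",c["pixels"][:,:,::-1])
E
```

```text
[534.6 205.   72.4] [ 10.7 -12.3   4.3]
```

View pics/w4.png

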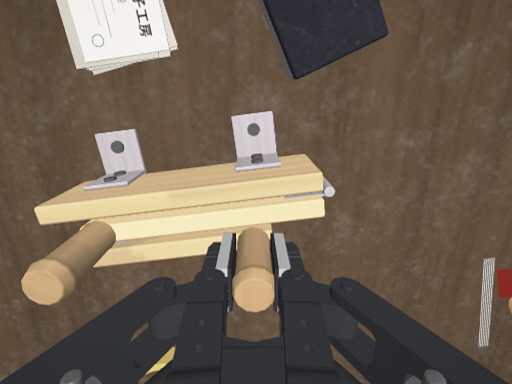

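The wrist view shows both leaves parallel and lying along the board, with the inner knob at (50,280). The pushing force rose to 12 N, so the stop is reached. I'll press once more, relax, open and rise.

Emit:
servo_tool --commands '[[1, [0.0015, 0, 0], [0, 0, 0]], [1, [0, 0, 0], [0, 0, 0]], [1, [0, 0, 0], [0, 0, 0]], [1, [-0.0035, 0.0015, 0], [0, 0, 0]], [1, [0, 0, 0], [0, 0, 0]], [0, [0, 0, 0], [0, 0, 0]], [0, [0, 0, 0], [0, 0, 0]], [0, [0, 0, 0], [0, 0, 0]], [0, [0, 0, 0], [0, 0, 0]], [0, [0, 0, 0], [0, 0, 0]]]'

```text
time_s: 10.4
eef_pos: [533.0, 204.9, 71.0]
ee_rot: [-0.0, 0.705, 0.709, -0.0]
force: [-0.6, -0.2, 0.5]
grip_width: 0.5
grip_force: 0.0
```

Emit:
servo_tool --commands '[[0, [0, 0, -0.01], [0, 0, 0]], [0, [0, 0, -0.02], [0, 0, 0]], [0, [0, 0, -0.03], [0, 0, 0]], [0, [0, 0, -0.03], [0, 0, 0]], [0, [0, 0, -0.03], [0, 0, 0]], [0, [0, 0, -0.03], [0, 0, 0]], [0, [-0.03, 0, 0], [0, 0, 0]], [0, [-0.04, 0, 0], [0, 0, 0]], [0, [-0.04, 0, 0], [0, 0, 0]], [0, [0, 0, 0], [0, 0, 0]]]'

```text
time_s: 11.23
eef_pos: [533.9, 89.4, 222.2]
ee_rot: [0.001, 0.707, 0.707, -0.0]
force: [0.4, 0.4, 0.4]
grip_width: 0.502
grip_force: 0.0
```

Emit:
servo_tool --commands '[[0, [-0.04, 0, 0], [0, 0, 0]], [0, [-0.04, 0, 0], [0, 0, 0]], [0, [-0.04, 0, 0], [0, 0, 0]], [0, [-0.04, 0, 0], [0, 0, 0]], [0, [-0.04, 0, 0], [0, 0, 0]], [0, [0, 0, 0], [0, 0, 0]], [0, [0, 0, 0], [0, 0, 0]]]'

```text
time_s: 11.82
eef_pos: [534.6, -106.7, 221.7]
ee_rot: [0.0, 0.706, 0.708, 0.0]
force: [0.2, 1.0, 0.1]
grip_width: 0.501
grip_force: 0.0
```

```bash
python3 - <<'E'
from rig import *
from h import *
c=capture("top");cv2.imwrite("pics/top5.png",cv2.resize(c["pixels"][120:280,130:370,::-1],None,fx=3,fy=3,interpolation=cv2.INTER_CUBIC))
t=dict(np.load("pics/top.npz"))
P=cloud(c);ok=c["z_map"]>0
m=(ok&(P[...,2]>95)&(P[...,2]<125)&(P[...,1]>100)).astype(np.uint8)
k,l,st,ce=cv2.connectedComponentsWithStats(m)
for i in range(1,k):
    if st[i,4]>20: print(st[i],onz(c,*ce[i],110).round(1))
E
```

```text
[229 180  11  11  97] [533.  200.7 110. ]
[226 229  12  12 105] [442.3 204.7 110. ]
```

View pics/top5.png

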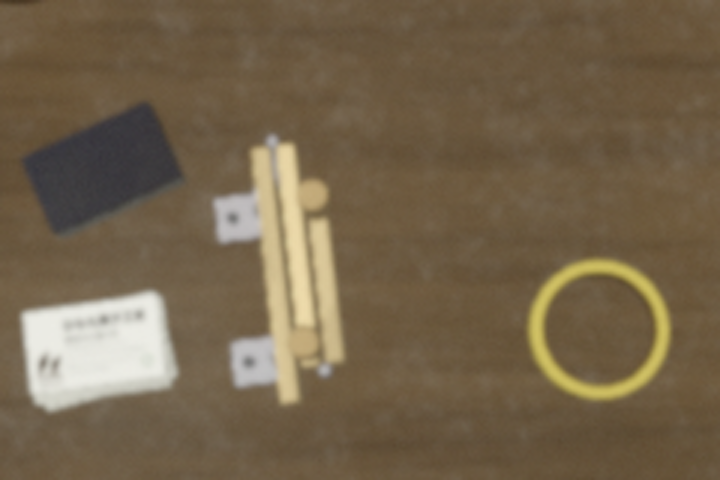

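The top view shows the leaves parallel and flat on the board, with the knobs 91 mm apart (90 expected folded). The tape at (330,230), the box and the cards are where they were. I'll hand it in.

```bash
python3 -c "
from rig import *
print(finish_job())"
```

```text
the job is handed in; nothing more can be done
None
```

The job is handed in at about 12 s: the outer leaf was folded onto the inner leaf first, then both were swung flat against the board and released, and the last top view shows the tape, cards and box unmoved.

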